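# Refit the axle clip of a feed trolley wheel

### The job

On the quail-house bench, pick up the smaller of the two steel axle clips, square it snug into the corner of the wooden stop board (its back edge against the back fence, one side against the side fence) and let go of it there. Then take it up again from the corner and push it sideways, from the open side of the guard, into the groove of the wheel's axle until it snaps fully home, and leave it lying flat there. Do not push the other things on the bench about.

Things in the scene. Friction and masses are not known exactly. Their poses are not given: they have to be found in the camera images.
- clip: The smaller steel axle clip, about 0.13 kg: plate 6 mm thick, 42 mm long (x) by 40 mm wide (y), with a 16 mm slot open at its +x end. The two arms beside the slot are springy, with rounded bumps that narrow the mouth to 11.6 mm; a push of under 10 N snaps them past the axle's neck. Starts flat on the bench. Origin on the underside, below clip_seat. x to the mouth, z up.
- clip_grip (a point): Centre of the clip's upright grip block: 12 mm long (x), 24 mm wide (y), 34 mm high, standing on the plate's solid back part (24 mm long, 40 mm wide). Meant to be gripped across the 24 mm (along y). This point is 23 mm above the clip's underside (block top 40 mm above it), 12 mm in front of its straight back edge. Axes as the clip.
- clip_seat (a point): Where the axle's centre lies in the slot when the clip is home: 20 mm in front of clip_grip along the clip's x, mid-thickness (3 mm above the underside), 32 mm in front of the back edge, 20 mm from either straight side; the arms end 10 mm in front of it. Axes as the clip.
- wheel: Fixed wheel lying flat, axle upright: rubber tyre 160 mm in diameter, 40 mm high; steel hub 52 mm in diameter, its flat face 52 mm above the bench. A half-round steel guard of 43 mm radius, top 72 mm above the bench, stands round the axle's +x half; the -x half is open. Origin at the centre of the underside, z up.
- axle_groove (a point): On the axle's centre line, half-way up the groove, 56.5 mm above the bench. The groove is 9 mm high, its floor is the hub face, its neck 14 mm in diameter; the head above is 22 mm in diameter, top 72 mm above the bench. The clip goes in moving along this +x (within about 30 degrees), mouth first; home, it lies on the hub face with clip_seat 1.5 mm below this point.
- stop_corner (a point): Inner corner of the stop board's two fences, on the board's face (8 mm above the bench). x runs along the side fence, away from the back fence; y along the back fence, away from the side fence. Squared, the clip's x points along this x: back edge on the back fence, its -y side on the side fence, so clip_seat is 32 mm along x and 20 mm along y from here.
- stop_board: Fixed plywood board 150 (x) x 130 (y) x 8 mm with two wooden fences 12 mm thick standing 10 mm above its face (tops 18 mm above the bench): back fence along its -x edge, side fence along its -y side. Origin at the centre of the underside; axes as stop_corner.
- big_clip: Bystander: a larger steel clip of the same kind, too big for this axle: 63 mm long, 56 mm wide, 8 mm thick plate, grip block 14 x 34 mm, up to 44 mm high and centred 26 mm behind the origin. Origin on its underside, near its slot; x to its mouth.
- washer: Bystander: flat steel washer 52 mm in diameter, 5 mm thick, on the bench. Origin at the centre of its underside.
- drinker: Bystander: yellow plastic drinker cup, 60 mm in diameter, 45 mm high. Origin at the centre of its underside.
- spray_bottle: Bystander: white bottle 64 mm in diameter, 170 mm tall. Origin at the centre of its underside.
- grease_can: Bystander: small tin can 56 mm in diameter, 70 mm tall. Origin at the centre of its underside.
- screwdriver: Bystander: screwdriver lying on the bench, along its x.
- spanner: Bystander: spanner lying on the bench, along its x.
Not all that is in view belongs to the job. What is shaped like the clip but turquoise is not meant. What is shaped like the wheel but blue or red is not meant.

How it is judged:
On the way:
1. the clip lies flat on the stop board within 3 mm of both fences, square to them within 4 degrees, mouth away from the back fence, let go (x of clip_seat in the frame of stop_corner between 0.029 and 0.035 m and y of clip_seat in the frame of stop_corner between 0.017 and 0.023 m and z of clip_seat in the frame of stop_corner below 0.006 m and x of clip_grip in the frame of stop_corner below 0.02 m and angle between the x axis of clip_seat and the x axis of stop_corner, either way round below 0.07 rad and contact force between the fingers and clip below 0.2 N), for 0.2 s.
At the end, for the whole second after the job is handed in: The clip is snapped into the axle groove: its seat point within 3 mm of the axle's centre line and within the groove's height, flat within 7 degrees, released and at rest (horizontal distance between clip_seat and axle_groove below 0.003 m and z of clip_seat in the frame of axle_groove between -0.004 and 0.003 m and angle between clip_seat's own z axis and vertical below 0.12 rad and linear speed of clip below 0.02 m/s and contact force between the fingers and clip below 0.1 N); the robot touches nothing.
It fails at once if a bystander is moved more than 25 mm (distance of any of big_clip, washer, drinker, spray_bottle, grease_can, screwdriver, spanner from where it was at the start of the episode above 0.025 m).
It also fails if it takes over 58 s, if anything falls off the work surface, if the arm or the gripper's body presses on something with over 40 N, if the wrist force passes 120 N, or if a joint passes its speed limit or range.

### The arm

A 6-joint arm with a two-finger parallel gripper is mounted at the origin on the work surface. World frame = base frame: x ahead of the robot, y to its left, z up, the work surface at z = 0. Lengths are in m, angles in rad, forces in N, time in s.
With the tool pointing down it reaches from about 0.375 to 0.9 m from the base axis. Payload 3.1 kg.
Tool frame: the origin (TCP) lies where the fingers leave the gripper's body, on its centre line; the fingertips stand 73 mm ahead of it and the grasp point (between the pads) lies 54 mm ahead of it; z points along the fingers, y is the line along which they close (so a half turn about z gives the same grasp; the last joint's range is limited). The gripper opens to 85 mm and grips with 20 to 120 N. Pads are 22 mm wide; open, the fingers measure 114 mm over their backs; the gripper's body (76 mm by 85 mm) begins 54 mm behind the grasp point. The pads swing forward as they close: fully open they stand 13 mm farther back than shut.
Start: joints at [1.127, 0.527, 1.433, -0, 1.181, -0.178], TCP at [0.164, 0.603, 0.304] pointing down, gripper open.
Joint ranges: [-3.08, 3.08], [-0.75, 2.2], [0.22, 2.44], [-1.43, 4.57], [0, 2.65], [-2.85, 2.85]. Speed limits (rad/s): [2.79, 2.79, 3.14, 3.14, 3.14, 3.14].

### API

Orientations are given as a unit quaternion [x, y, z, w].
In Python, from station import manip gives the robot as it stands.
- The arm moves only by the tool step_arm, never from a script. Its argument "moves" is one flat list of numbers, 5 for each row, row after row: the opening, from 0 (shut) to 1 (fully open), then the shift along the world's x, y, z scaled (see below), then the turn about the world's z scaled (see below). In form: [fingers, x, y, z, yaw, fingers, x, y, z, yaw, ...]. A call has 1 to 12 rows; each row is the pose to reach, as a shift and turn from the pose commanded when the call began, turning the shorter way round; what a row does not reach only later rows make up. The controller multiplies each number of a shift by 200 mm and each number of a turn by pi rad. A row lasts 1/8 s, in which the tool goes at most 62.5 mm and 10.7 degrees, less where a joint would pass 70% of its speed; a pose out of reach is approached as far as the arm can. A call with a number of a shift or a turn outside -1 to 1 is refused whole. A call with a gripper value outside its range is refused whole. The fingers move at their own pace and stop on an object; "grip_force" is the grip in N (left out, the last holds). Time passes only in rows, so rows that repeat a pose let the fingers close. It gives the time, the measured TCP pose, the force, the opening and the grip force at its end, in the units of the state.
- manip.sense(): the state, without advancing time (a new reading comes with each control period).
- manip.snapshot(name): name is "side" or "top" or "wrist"; returns a dict with "color" (400x640x3 uint8, blue, green, red), "z_map" (400x640 float32, m along the optical axis (not along the pixel's ray), 0 where there is no reading), "fovy" (degrees; the focal length in pixels is half the picture's height over the tangent of half this angle, whatever the lens; pixels are square), "cx", "cy" (the principal point, pixels), "k1" (the pictures are not rectified: a ray, as slopes to the right and down, at radius r is drawn at 1 + k1 r^2 times it, then the intrinsics apply), "R" (3x3) and "t" (3): a world point X has camera coordinates R X + t; the wrist camera has in their place "mount" (4x4, takes a point from camera to tool coordinates, whose origin is the TCP and whose axes are the flange's). Camera axes: x right, y down, z forward; pixel columns grow to the right and rows downward; lengths in m; the calibration is good to about 2 mm. A picture is of the moment at which its call begins: read the wrist's pose just before it.
- manip.sign_off(): hands the job in; it is judged then, once.
The state is a dict: "t": time; "q": joint angles; "qd": joint speeds; "tau": joint torques, N m; "tcp_pos": TCP position; "tool_rot": TCP orientation; "force": force on the tool from outside, world axes, zero at the start; "ft_torque": the same for the moment, N m; "finger_gap": opening from 0.0 (shut) to 1.0 (fully open); "gripper_force": force on a finger pad.
Only numpy, scipy, OpenCV 4.12 (cv2) and the standard library are available. Lean on these libraries where they do the work, as an engineer would, in place of code of your own. Each camera call takes 0.05 s, during which the arm holds its last target. There are 200 camera calls.

## Working session

There is one attempt and no reset: what is moved stays moved. The work goes in short steps, Python scripts to look and compute and a tool call to move; the robot and the scene stay as the last step left them, time stands still between calls to the robot, and variables do not carry over. Pictures are saved under pics/ and viewed, at most 10 in all, crops included, and the job is handed in when it is done.

Besides the shell and the picture viewer there is one more tool, called as name(argument=value, ...) on one line, values as JSON. step_arm: Moves the arm, as the interface text tells. Its arguments: {"type":"object","properties":{"moves":{"type":"array","items":{"type":"number"}},"grip_force":{"type":"number"}},"required":["moves"]}

```bash
mkdir -p pics; cat > h.py <<'E'
import numpy as np, cv2
from scipy.spatial.transform import Rotation as Ro
from station import manip
def snap(n):
    s=manip.sense(); d=manip.snapshot(n)
    if n=="wrist":
        T=np.eye(4); T[:3,:3]=Ro.from_quat(s["tool_rot"]).as_matrix(); T[:3,3]=s["tcp_pos"]
        M=T@np.array(d["mount"]); d["Rw"]=M[:3,:3]; d["tw"]=M[:3,3]
    else:
        d["Rw"]=np.array(d["R"]).T; d["tw"]=-d["Rw"]@np.array(d["t"])
    return d
def cloud(d):
    f=200/np.tan(np.radians(d["fovy"])/2); K=np.array([[f,0,d["cx"]],[0,f,d["cy"]],[0,0,1.]])
    v,u=np.mgrid[0:400,0:640]
    p=cv2.undistortPoints(np.stack([u,v],-1).reshape(-1,1,2).astype(float),K,np.array([d["k1"],0,0,0.])).reshape(400,640,2)
    z=d["z_map"][...,None]; c=np.concatenate([p,np.ones_like(z)],-1)*z
    X=c@d["Rw"].T+d["tw"]; X[d["z_map"]==0]=np.nan
    return X
E
python3 - <<'E'
from h import *
for n in("top","side"):
    d=snap(n); np.savez(n,X=cloud(d),c=d["color"]); cv2.imwrite(f"pics/{n}.png",d["color"]); print(n,d["tw"],d["fovy"],d["k1"])
s=manip.sense();print(s["t"],s["tool_rot"],s["force"])
E
```

```text
top [ 0.41680779 -0.01099312  1.3095842 ] 44.70049532188725 0.02755542103942795
side [-0.08962095 -0.89971035  0.83743694] 47.87221742813954 -0.12190163949274599
0.1 [ 1.32512000e-01  9.91180902e-01 -9.45284293e-04 -3.08757015e-04] [-0.09870502 -0.35889732  0.13026149]
```

View pics/top.png

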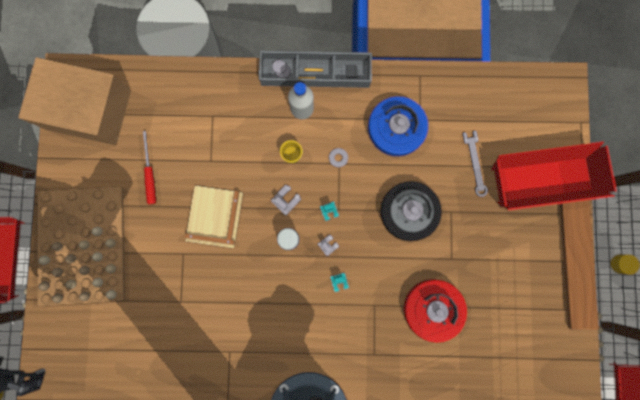

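View pics/side.png

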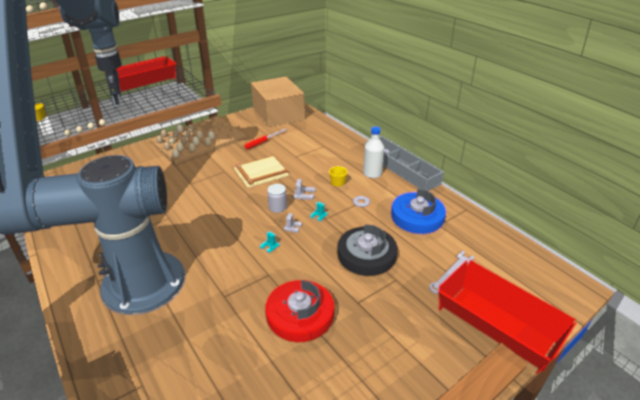

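Top view: grey steel clips at (286,201) and (329,244), turquoise clips at (330,211) and (340,281). The wheels are black at (411,210), blue at (398,125) and red at (436,310), and the stop board is at (214,216). The grey clip at (329,244) looks like the smaller steel one, and the black-tyred wheel is the one meant. I'll confirm both in a crop and measure them.

```bash
python3 - <<'E'
from h import *
D=np.load("top.npz");X=D["X"];c=D["c"]
cv2.imwrite("pics/crop.png",cv2.resize(c[150:310,170:450],None,fx=2.8,fy=2.8,interpolation=cv2.INTER_CUBIC))
def blob(u0,u1,v0,v1,lo,hi):
    P=X[v0:v1,u0:u1].reshape(-1,3);P=P[(P[:,2]>lo)&(P[:,2]<hi)]
    return len(P),P.mean(0).round(4),np.ptp(P[:,:2],axis=0).round(3)
print("bench",np.nanmedian(X[255:300,250:270,2]))
for n,a in dict(small=(315,342,232,258,.025,.05),big=(270,302,183,218,.025,.06),tq1=(318,342,198,222,.025,.06),wheelhead=(405,418,203,217,.064,.08),wheel=(375,446,175,245,.03,.09),board=(180,248,180,250,.005,.03),can=(275,302,226,252,.04,.1)).items(): print(n,blob(*a))
for a in((315,342,232,258,.003,.05),(270,302,183,218,.003,.06)):print(blob(*a))
E
```

```text
bench 0.0005401766221443394
small (44, array([ 0.4274, -0.0369,  0.0405]), array([0.023, 0.021]))
big (75, array([0.5391, 0.0828, 0.0445]), array([0.03 , 0.032]))
tq1 (48, array([ 0.5313, -0.0414,  0.0403]), array([0.018, 0.024]))
wheelhead (56, array([ 0.5264, -0.2605,  0.072 ]), array([0.021, 0.018]))
wheel (2919, array([ 0.5254, -0.2586,  0.0441]), array([0.156, 0.159]))
board (2621, array([0.5029, 0.2624, 0.0106]), array([0.185, 0.181]))
can (368, array([0.4463, 0.0603, 0.0695]), array([0.054, 0.054]))
(274, array([ 0.4332, -0.044 ,  0.0116]), array([0.067, 0.07 ]))
(495, array([0.5501, 0.0726, 0.0127]), array([0.093, 0.085]))
```

View pics/crop.png

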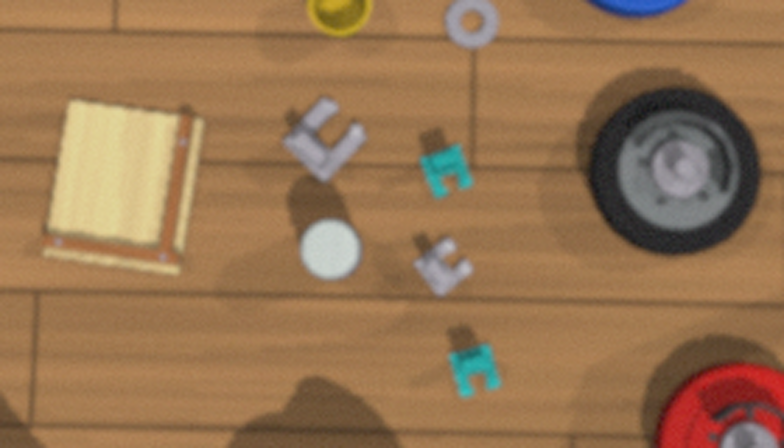

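Crop: the smaller grey clip is at crop (443,265), with its block top at 40 mm and its mouth up-right. The big clip is at crop (325,140), with its top at 44 mm. The turquoise ones are excluded. The stop corner is the bottom right of the board, near crop (165,240), with the back fence along the bottom. The wheel's guard arc is at upper right. Next I'll fit the poses.

```bash
cat >> h.py <<'E'
def pts(X,ctr,r,lo,hi):
    P=X.reshape(-1,3); P=P[np.isfinite(P[:,0])]
    return P[(np.hypot(*(P[:,:2]-ctr).T)<r)&(P[:,2]>lo)&(P[:,2]<hi)]
def rect(P,**k):
    (c,wh,a)=cv2.minAreaRect((P[:,:2]*1000).astype(np.float32)); return np.round(c,1),np.round(wh,1),round(a,1)
E
python3 - <<'E'
from h import *
X=np.load("top.npz")["X"]
b=pts(X,(.427,-.037),.02,.034,.045);p=pts(X,(.434,-.044),.045,.003,.045)
print("block",b.mean(0),rect(b),"plate",rect(p)); v=p.mean(0)-b.mean(0);print("dir",np.degrees(np.arctan2(v[1],v[0])))
ax=np.array([.5264,-.2605])
g=pts(X,ax,.05,.064,.08);r=np.hypot(*(g[:,:2]-ax).T);g=g[r>.03]-[*ax,0];print("guard",len(g),np.degrees(np.arctan2(g[:,1].mean(),g[:,0].mean())),r[r>.03].mean())
t=pts(X,ax,.09,.035,.045);print("tyre",rect(t),"circle",cv2.minEnclosingCircle((t[:,:2]*1000).astype(np.float32)))
bd=pts(X,(.503,.262),.12,.004,.03);print("board",rect(bd))
f=pts(X,(.503,.262),.12,.014,.03);print("fence",len(f),rect(f))
s=manip.sense();T=Ro.from_quat(s["tool_rot"]).as_matrix();print(s["tcp_pos"],T[:,1],np.degrees(np.arctan2(T[1,1],T[0,1])));print(manip.snapshot("wrist")["mount"])
E
```

```text
block [ 0.42738322 -0.03672145  0.04058624] (array([427.5, -37. ]), array([23.8, 11. ]), 37.6) plate (array([433.3, -42.2]), array([82.4, 85.5]), 0.5)
dir -49.579834361209244
guard 93 -39.25431045528981 0.04372803153680057
tyre (array([ 526.3, -259.6]), array([155.4, 157. ]), 0.6) circle ((526.2927856445312, -260.32373046875), 80.20101165771484)
board (array([502.9, 261.9]), array([234.6, 230.1]), 79.8)
fence 477 (array([505.3, 265. ]), array([128.4, 141.3]), 85.2)
[0.16391742 0.6026046  0.30301765] [ 0.26268614  0.96487935 -0.00195572] 74.77046182661662
[[-6.91537915e-04 -9.54658781e-01 -2.97701418e-01  7.63239832e-02]
 [ 9.99999748e-01 -7.08692537e-04 -5.03127835e-05 -8.52995293e-04]
 [-1.62947233e-04 -2.97701378e-01  9.54659030e-01 -7.08360214e-02]
 [ 0.00000000e+00  0.00000000e+00  0.00000000e+00  1.00000000e+00]]
```

step_arm(moves=[1, 1, -1, 0, 0, 1, 1, -1, 0, 0, 1, 1, -1, 0, 0, 1, 1, -1, 0, 0, 1, 1, -1, 0, 0])

```text
t: 0.78
tcp_pos: [0.366, 0.4008, 0.3037]
tool_rot: [0.134, 0.991, -0.0, 0.0]
force: [0.8, 0.2, 0.1]
finger_gap: 1.0
gripper_force: 0.0
```

step_arm(moves=[1, 0.3, -0.95, 0, 0, 1, 0.3, -0.95, 0, 0, 1, 0.3, -0.95, 0, 0, 1, 0.3, -0.95, 0, 0, 1, 0.3, -0.95, 0, 0])

```text
t: 1.4
tcp_pos: [0.4243, 0.2127, 0.3039]
tool_rot: [0.134, 0.991, 0.0, -0.0]
force: [-0.1, 0.3, -0.5]
finger_gap: 1.001
gripper_force: 0.0
```

```bash
python3 - <<'E'
from h import *
d=snap("wrist");X=cloud(d);np.savez("wb",X=X,c=d["color"]);cv2.imwrite("pics/wb.png",d["color"])
f=pts(X,(.503,.262),.13,.013,.03);print("fence",len(f),rect(f),f[:,2].mean(),pts(X,(.503,.262),.1,.004,.012)[:,2].mean())
m=np.full((400,640),0,np.uint8);Z=X[...,2];m[(Z>.0135)&(Z<.03)]=255;cv2.imwrite("pics/wbm.png",m)
E
```

```text
fence 2485 (array([506.2, 263. ]), array([129.6, 142.2]), 83.0) 0.018836478930492857 0.00897941747853815
```

View pics/wb.png

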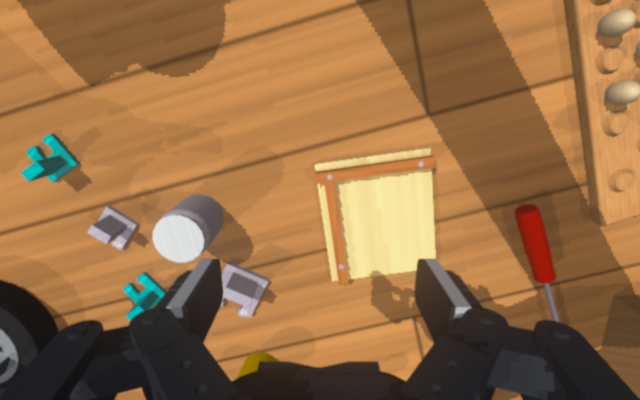

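The wrist view shows the board with its inner corner near (338,182). The back fence runs along the top of the picture to about (430,165) and the side fence runs down to (345,280). Next I'll measure the inner edges.

```bash
cat > corner.py <<'E'
from h import *
def fit(X):
    f=pts(X,(.503,.262),.13,.0145,.03); face=pts(X,(.503,.262),.11,.004,.0125)
    best=None
    from scipy.optimize import minimize
    def inner(th):
        R=np.array([[np.cos(th),-np.sin(th)],[np.sin(th),np.cos(th)]])
        return f[:,:2]@R, face[:,:2]@R
    # refine angle: straight inner edges by per-bin extremes
    th=np.radians(-7)
    for _ in range(4):
        q,_f=inner(th); x0,y0=q.min(0)
        # fence tops: back fence region x<x0+.02 ; side region y<y0+.02
        def edge(a,b,lo,hi,n=10):
            E=[]
            for k in np.linspace(lo,hi,n+1)[:-1]:
                s=(a>=k)&(a<k+(hi-lo)/n)&(b<b.min()+.025)
                if s.sum()>4:E.append((k+(hi-lo)/n/2,np.percentile(b[s],97)))
            return np.polyfit(*np.array(E).T,1),len(E)
        (mb,cb),n1=edge(q[:,1],q[:,0],y0+.03,y0+.12); (ms,cs),n2=edge(q[:,0],q[:,1],x0+.03,x0+.13)
        dth=(n1*-mb+n2*ms)/(n1+n2); th+=dth
    c=np.array([cb+mb*(cs),cs+ms*cb]); R=np.array([[np.cos(th),-np.sin(th)],[np.sin(th),np.cos(th)]])
    q,_f=inner(th)
    print("th",np.degrees(th),"slopes",mb,ms,"corner",R@c,"fence widths",c-q.min(0),"grip target",R@(c+[.012,.020]))
    hb=_f[(_f[:,1]>c[1]+.03)];hs=_f[(_f[:,0]>c[0]+.03)]
    print("face starts x",np.percentile(hb[hb[:,0]>c[0]-.006][:,0],0.5)-c[0],"y",np.percentile(hs[hs[:,1]>c[1]-.006][:,1],.5)-c[1])
if __name__=="__main__":
    for n in("wb","top"): fit(np.load(n+".npz")["X"])
    X=np.load("wb.npz")["X"];b=pts(X,(.427,-.037),.03,.03,.046);print("block",b.mean(0),rect(b))
E
python3 corner.py
```

```text
th -7.183512464513832 slopes 0.0005011019154021579 0.00032581006111216497 corner [0.44180327 0.22523629] fence widths [0.01196942 0.0195065 ] grip target [0.45621003 0.24357873]
face starts x 0.003711466215162662 y 0.0011677274976688024
th -7.782827124013748 slopes 0.010772147147858385 0.009959793785174169 corner [0.44214256 0.22512146] fence widths [0.01537673 0.01929863] grip target [0.45674039 0.24331221]
face starts x 0.001208477668690866 y 0.0040023521927773364
block [ 0.42499764 -0.03503966  0.03841676] (array([425.2, -36.7]), array([24.4, 13.7]), 39.0)
```

step_arm(moves=[1, 0, -1, -0.3, -0.06, 1, 0, -1, -0.3, -0.12, 1, 0, -1, -0.3, -0.18, 1, 0, -1, -0.3, -0.2, 1, 0, -1, -0.3, -0.2])

```text
t: 2.08
tcp_pos: [0.4243, 0.0134, 0.2435]
tool_rot: [0.432, 0.902, 0.0, -0.001]
force: [-0.2, 0.5, 0.4]
finger_gap: 0.999
gripper_force: 0.0
```

```bash
python3 - <<'E'
from h import *
th=np.radians(-7.2);R=np.array([[np.cos(th),-np.sin(th)],[np.sin(th),np.cos(th)]])
for n in("wb","top"):
    X=np.load(n+".npz")["X"];c=np.load(n+".npz")["c"]
    P=X.reshape(-1,3);q=(P[:,:2]-[.4418,.2252])@R;C=c.reshape(-1,3)
    for ax in(0,1):
        o=1-ax
        print(n,"xy"[ax],[(round(k*1000),np.round(np.nanmedian(P[s,2])*1000,1),int(np.median(C[s,1]))) for k in np.arange(-.03,.012,.003) for s in[(q[:,o]>.04)&(q[:,o]<.09)&(abs(q[:,ax]-k)<.0015)] if s.sum()>3])
d=snap("wrist");X=cloud(d);np.savez("wc",X=X,c=d["color"]);cv2.imwrite("pics/wc.png",d["color"])
b=pts(X,(.427,-.037),.025,.032,.046);print("block",b.mean(0),rect(b)); t=b[b[:,2]>b[:,2].max()-.003];print(rect(t),t[:,2].mean())
p=pts(X,(.434,-.044),.035,.0035,.012);print(rect(p),p[:,2].mean())
s=manip.sense();T=Ro.from_quat(s["tool_rot"]).as_matrix();print(s["tcp_pos"],np.degrees(np.arctan2(T[1,1],T[0,1])))
E
```

```text
wb x [(-30, np.float64(0.9), 146), (-27, np.float64(0.8), 145), (-24, np.float64(0.9), 137), (-21, np.float64(298.9), 35), (-18, np.float64(307.9), 33), (-15, np.float64(295.3), 36), (-12, np.float64(298.4), 54), (-9, np.float64(299.4), 53), (-6, np.float64(299.8), 53), (-3, np.float64(300.3), 52), (0, np.float64(300.5), 47), (3, np.float64(9.3), 150), (6, np.float64(8.9), 190), (9, np.float64(9.0), 229)]
wb y [(-30, np.float64(0.9), 138), (-27, np.float64(0.9), 138), (-24, np.float64(0.9), 134), (-21, np.float64(0.9), 141), (-18, np.float64(8.9), 221), (-15, np.float64(9.1), 219), (-12, np.float64(9.5), 194), (-9, np.float64(19.1), 128), (-6, np.float64(18.9), 128), (-3, np.float64(18.9), 128), (0, np.float64(18.5), 131), (3, np.float64(8.8), 158), (6, np.float64(9.2), 218), (9, np.float64(8.8), 219)]
top x [(-30, np.float64(0.2), 128), (-27, np.float64(1.7), 126), (-24, np.float64(0.7), 124), (-21, np.float64(0.6), 133), (-18, np.float64(4.8), 165), (-15, np.float64(8.9), 178), (-12, np.float64(9.0), 153), (-9, np.float64(19.7), 124), (-6, np.float64(18.2), 110), (-3, np.float64(18.7), 108), (0, np.float64(19.8), 116), (3, np.float64(11.5), 133), (6, np.float64(8.8), 155), (9, np.float64(7.3), 189)]
top y [(-30, np.float64(0.7), 119), (-27, np.float64(0.8), 117), (-24, np.float64(0.1), 115), (-21, np.float64(1.3), 137), (-18, np.float64(8.1), 183), (-15, np.float64(8.0), 184), (-12, np.float64(9.8), 145), (-9, np.float64(18.0), 109), (-6, np.float64(19.4), 108), (-3, np.float64(20.7), 111), (0, np.float64(19.5), 127), (3, np.float64(10.0), 156), (6, np.float64(8.7), 180), (9, np.float64(8.2), 190)]
block [ 0.42561727 -0.03655495  0.03973164] (array([426.1, -37.6]), array([24.1, 12.6]), 38.7)
(array([425.9, -37.5]), array([23.4, 12.1]), 38.3) 0.04103117237748452
(array([429.4, -46.5]), array([44.9, 42.2]), 38.6) 0.006958257154681997
[0.42423415 0.01409257 0.2437812 ] 38.85867435010328
```

View pics/wc.png

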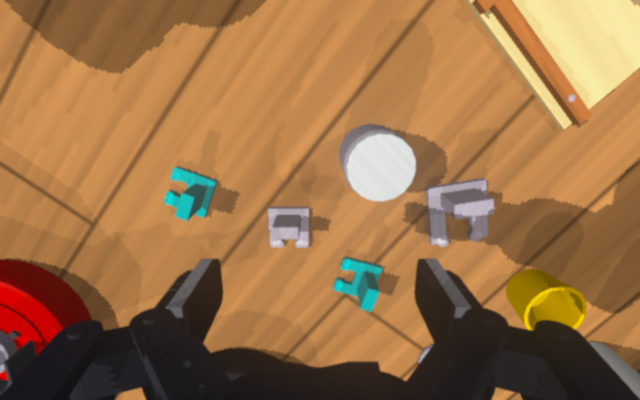

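The wrist view shows the small steel clip at (289,226), nicely aligned between the fingers, with the can at (378,160) and the turquoise clips at (190,193) and (360,283) clear of them. I'll go down and grip.

step_arm(moves=[0.6, 0.01, -0.25, 0, 0, 0.6, 0.01, -0.25, -0.3, 0, 0.6, 0.01, -0.25, -0.6, 0, 0.6, 0.01, -0.25, -0.81, 0, 0.6, 0.01, -0.25, -0.81, 0, 0.6, 0.01, -0.25, -0.81, 0])

```text
t: 2.88
tcp_pos: [0.4269, -0.036, 0.083]
tool_rot: [0.431, 0.902, 0.0, 0.001]
force: [-0.2, 0.0, 0.2]
finger_gap: 0.597
gripper_force: 0.0
```

step_arm(moves=[0, 0, 0, 0, 0, 0, 0, 0, 0, 0, 0, 0, 0, 0, 0, 0, 0, 0, 0, 0, 0, 0, 0, 0, 0, 0, 0, 0, 0, 0], grip_force=40)

```text
t: 3.62
tcp_pos: [0.4271, -0.037, 0.084]
tool_rot: [0.432, 0.902, 0.0, 0.002]
force: [1.4, 2.8, 6.9]
finger_gap: 0.273
gripper_force: 39.1
```

step_arm(moves=[0, 0, 0, 0.3, 0, 0, 0, 0, 0.6, 0, 0, 0.1, 0.3, 0.6, 0.05, 0, 0.2, 0.6, 0.6, 0.1, 0, 0.2, 0.9, 0.6, 0.16, 0, 0.2, 1, 0.6, 0.22, 0, 0.2, 1, 0.6, 0.245, 0, 0.2, 1, 0.6, 0.245])

```text
t: 4.62
tcp_pos: [0.4658, 0.1634, 0.2031]
tool_rot: [0.062, 0.998, 0.0, 0.001]
force: [0.0, 0.7, -1.2]
finger_gap: 0.274
gripper_force: 39.9
```

step_arm(moves=[0, 0, 0.2, 0, 0, 0, 0, 0.44, 0, 0, 0, 0, 0.44, 0, 0, 0, 0, 0.44, 0, 0])

```text
t: 5.12
tcp_pos: [0.4658, 0.2504, 0.2022]
tool_rot: [0.063, 0.998, -0.0, -0.0]
force: [-0.1, 0.3, 0.1]
finger_gap: 0.273
gripper_force: 40.0
```

```bash
python3 - <<'E'
from h import *
d=snap("wrist");cv2.imwrite("pics/wd.png",d["color"])
s=manip.sense();T=Ro.from_quat(s["tool_rot"]).as_matrix();print(s["tcp_pos"],T[:,2],np.degrees(np.arctan2(T[1,1],T[0,1])))
X=cloud(d); z=s["tcp_pos"][2]-.084
p=pts(X,(.4663,.2512),.04,z-.002,z+.012);q=p[:,:2]
print(len(p),rect(p),p[:,2].mean(),z)
from corner import fit
fit(X)
E
```

```text
[0.46586072 0.24999446 0.20213359] [-4.14940078e-04 -5.09457960e-04 -9.99999784e-01] 82.78802812123796
1525 (array([473.6, 248.7]), array([39.7, 43. ]), 83.0) 0.12489436609275924 0.11813359389253496
th -11.46022740368713 slopes -0.0759281438831966 -0.10843427230836479 corner [0.43850042 0.22854833] fence widths [0.01616324 0.02284776] grip target [0.45423493 0.24576534]
face starts x -3.95465505216297e-05 y 0.0013921390321396387
```

View pics/wd.png

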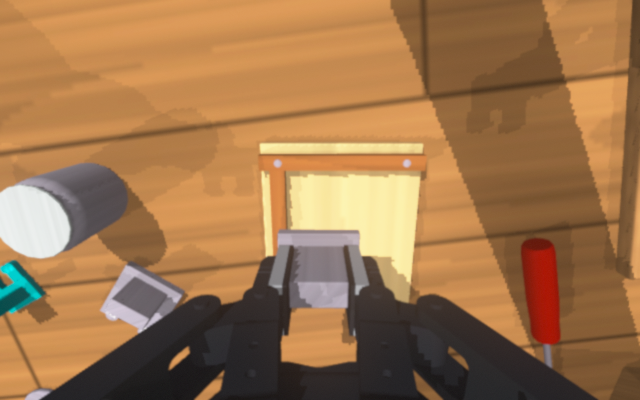

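The clip is held level and square above the board, with its back edge at about (320,237) and the fence corner at (287,172). I'll go down near the corner, then press into the fences.

step_arm(moves=[0, 0, 0, -0.3, 0, 0, 0, 0, -0.5, 0, 0, 0, 0, -0.535, 0, 0, 0, 0, -0.535, 0])

```text
t: 5.68
tcp_pos: [0.4666, 0.2503, 0.0953]
tool_rot: [0.063, 0.998, -0.0, 0.0]
force: [-0.1, -0.1, -1.4]
finger_gap: 0.272
gripper_force: 40.0
```

step_arm(moves=[0, -0.02, 0, 0, 0, 0, -0.04, 0, 0, 0, 0, -0.05, 0, 0, 0, 0, -0.05, 0, 0, 0])

```text
t: 6.18
tcp_pos: [0.4579, 0.2514, 0.0959]
tool_rot: [0.062, 0.998, 0.001, 0.002]
force: [5.3, -0.5, 0.7]
finger_gap: 0.271
gripper_force: 40.2
```

step_arm(moves=[0, 0, -0.02, 0, 0, 0, 0, -0.035, 0, 0, 0, 0, -0.045, 0, 0, 0, 0, -0.045, 0, 0])

```text
t: 6.68
tcp_pos: [0.4572, 0.244, 0.0952]
tool_rot: [0.063, 0.998, 0.002, 0.002]
force: [2.9, 11.8, -1.5]
finger_gap: 0.271
gripper_force: 40.4
```

step_arm(moves=[0, 0, 0, -0.01, 0, 0, 0, 0, -0.02, 0, 0, 0, 0, -0.02, 0, 0.5, 0, 0, -0.02, 0, 0.5, 0, 0, -0.02, 0, 0.5, 0, 0, -0.02, 0, 0.5, 0, 0, -0.02, 0])

```text
t: 7.55
tcp_pos: [0.4557, 0.2417, 0.0906]
tool_rot: [0.062, 0.998, -0.0, -0.001]
force: [0.5, -0.0, 0.0]
finger_gap: 0.501
gripper_force: 0.0
```

step_arm(moves=[0.5, 0, 0, 0.3, 0, 0.5, 0, 0, 0.6, 0, 0.5, 0, 0, 0.6, 0])

```text
t: 7.92
tcp_pos: [0.4584, 0.2427, 0.2149]
tool_rot: [0.062, 0.998, 0.002, 0.005]
force: [0.6, 0.4, -0.8]
finger_gap: 0.503
gripper_force: 0.0
```

```bash
python3 - <<'E'
from h import *
d=snap("wrist");cv2.imwrite("pics/we.png",d["color"])
s=manip.sense();T=Ro.from_quat(s["tool_rot"]).as_matrix();print(s["tcp_pos"],T[:,2],np.degrees(np.arctan2(T[1,1],T[0,1])))
X=cloud(d);np.savez("we",X=X,c=d["color"])
b=pts(X,(.457,.244),.03,.045,.053);print("block",len(b),rect(b),b[:,2].mean())
th=np.radians(-7.2);R=np.array([[np.cos(th),-np.sin(th)],[np.sin(th),np.cos(th)]])
P=X.reshape(-1,3);q=(P[:,:2]-[.443,.226])@R
for ax in(0,1):
    print([(k,np.round(np.nanmedian(P[s,2])*1000,1)) for k in range(-16,8,2) for s in[(q[:,1-ax]>.004)&(q[:,1-ax]<.036)&(abs(q[:,ax]-k/1000)<.001)] if s.sum()>3])
E
```

```text
[0.45693571 0.24219655 0.21278091] [ 0.00434989  0.00117828 -0.99998985] 82.86496089927225
block 539 (array([456.5, 244. ]), array([24. , 12.2]), 82.0) 0.04865729256131733
[(-16, np.float64(8.9)), (-14, np.float64(9.0)), (-12, np.float64(17.0)), (-10, np.float64(19.0)), (-8, np.float64(18.8)), (-6, np.float64(232.1)), (-4, np.float64(226.5)), (-2, np.float64(18.9)), (0, np.float64(224.3)), (2, np.float64(223.1)), (4, np.float64(216.7)), (6, np.float64(34.8))]
[(-16, np.float64(160.9)), (-14, np.float64(160.1)), (-12, np.float64(154.7)), (-10, np.float64(19.0)), (-8, np.float64(19.0)), (-6, np.float64(182.2)), (-4, np.float64(169.9)), (-2, np.float64(18.8)), (0, np.float64(15.2)), (2, np.float64(15.0)), (4, np.float64(15.0)), (6, np.float64(14.8))]
```

View pics/we.png

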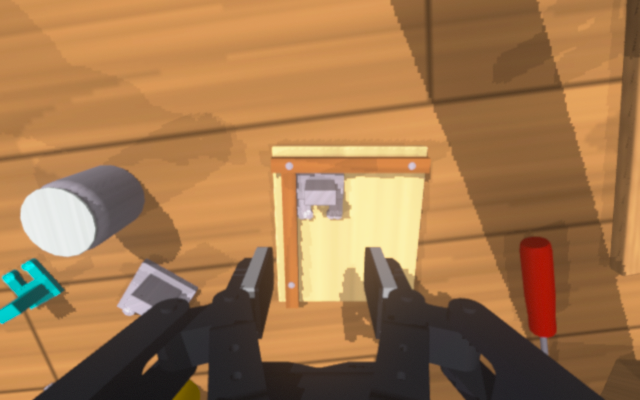

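The clip lies snug in the corner: block at (320,190), plate flush with both fences at (298,175), and released. Now I'll re-grip it.

step_arm(moves=[0.5, 0, 0.01, -0.3, 0, 0.5, 0, 0.01, -0.5, 0, 0.5, 0, 0.01, -0.595, 0, 0.5, 0, 0.01, -0.595, 0, 0, 0, 0.01, -0.595, 0, 0, 0, 0.01, -0.595, 0, 0, 0, 0.01, -0.595, 0, 0, 0, 0.01, -0.595, 0, 0, 0, 0.01, -0.595, 0], grip_force=50)

```text
t: 9.1
tcp_pos: [0.4558, 0.2445, 0.0914]
tool_rot: [0.062, 0.998, 0.0, -0.0]
force: [-0.2, 5.0, -4.1]
finger_gap: 0.268
gripper_force: 51.5
```

step_arm(moves=[0, 0, 0, 0.25, 0, 0, 0, 0, 0.5, 0, 0, 0, 0, 0.75, 0, 0, 0, -0.3, 0.75, 0, 0, 0, -0.6, 0.75, 0, 0, 0, -0.9, 0.75, -0.05, 0, 0, -1, 0.75, -0.1, 0, 0, -1, 0.75, -0.1])

```text
t: 10.1
tcp_pos: [0.4557, 0.0423, 0.2417]
tool_rot: [0.219, 0.976, -0.0, -0.001]
force: [0.0, 1.4, -1.5]
finger_gap: 0.268
gripper_force: 52.6
```

step_arm(moves=[0, 0, -0.3, 0, -0.04, 0, 0, -0.6, 0, -0.078, 0, 0, -0.9, 0, -0.078, 0, 0, -1, 0, -0.078, 0, 0, -1, 0, -0.078])

```text
t: 10.72
tcp_pos: [0.456, -0.1561, 0.2416]
tool_rot: [0.335, 0.942, 0.0, -0.0]
force: [0.1, 0.1, -1.6]
finger_gap: 0.272
gripper_force: 52.6
```

step_arm(moves=[0, 0.05, -0.2, 0, 0, 0, 0.1, -0.32, 0, 0, 0, 0.1, -0.32, 0, 0, 0, 0.1, -0.32, 0, 0])

```text
t: 11.22
tcp_pos: [0.4753, -0.2172, 0.2414]
tool_rot: [0.334, 0.943, 0.001, -0.002]
force: [0.4, -0.4, -0.7]
finger_gap: 0.272
gripper_force: 52.6
```

```bash
python3 - <<'E'
from h import *
d=snap("wrist");cv2.imwrite("pics/wf.png",d["color"])
s=manip.sense();T=Ro.from_quat(s["tool_rot"]).as_matrix();tc=np.array(s["tcp_pos"]);print(tc,T[:,2],np.degrees(np.arctan2(T[1,1],T[0,1])))
X=cloud(d);np.savez("wf",X=X,c=d["color"])
z=tc[2]-.084;p=pts(X,tc[:2],.05,z-.002,z+.012);print("plate",len(p),rect(p),p[:,2].mean(),z)
ax=np.array([.5263,-.2603])
h=pts(X,ax,.02,.066,.08);print("head",len(h),rect(h),h[:,2].mean())
g=pts(X,ax,.052,.066,.08);r=np.hypot(*(g[:,:2]-ax).T);g=g[r>.025]
if len(g):print("guard",len(g),rect(g),np.degrees(np.arctan2(*(g[:,:2].mean(0)-ax)[::-1])))
t=pts(X,ax,.09,.03,.046);print("tyre",rect(t),cv2.minEnclosingCircle((t[:,:2]*1000).astype(np.float32)))
E
```

```text
[ 0.47531539 -0.21735859  0.24154165] [-0.00227321  0.00213956 -0.99999513] 50.966189370002866
plate 1290 (array([ 469.7, -213.3]), array([40. ,  7.6]), 50.2) 0.16504305148196527 0.15754164763159434
head 0 (array([0., 0.]), array([0., 0.]), 0.0) nan
guard 409 (array([ 556.9, -284.3]), array([46.8, 10. ]), 51.2) -39.92934520292273
tyre (array([ 522.1, -258. ]), array([152.5, 153.4]), 5.1) ((525.26953125, -260.06488037109375), 79.99345397949219)<stdin>:7: RuntimeWarning: Mean of empty slice.
  ret = ret.dtype.type(ret / rcount)
```

View pics/wf.png

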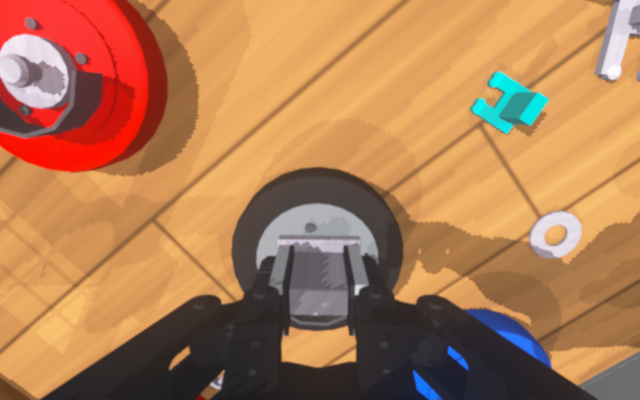

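The wrist view shows the clip above the open side of the black wheel, with its back edge at (320,237) and yaw matched to the guard axis at about -39.5°. I'll lower it to groove height, then advance in stages.

step_arm(moves=[0, 0, 0, -0.3, 0, 0, 0, 0, -0.5, 0, 0, 0, 0, -0.525, 0, 0, 0, 0, -0.525, 0, 0, 0, 0, -0.525, 0])

```text
t: 11.9
tcp_pos: [0.477, -0.2203, 0.1386]
tool_rot: [0.335, 0.942, -0.001, 0.002]
force: [-0.6, -0.1, -1.1]
finger_gap: 0.265
gripper_force: 52.5
```

step_arm(moves=[0, 0.03, -0.025, 0, 0, 0, 0.06, -0.05, 0, 0, 0, 0.085, -0.07, 0, 0, 0, 0.085, -0.07, 0, 0, 0, 0.085, -0.07, 0, 0])

```text
t: 12.52
tcp_pos: [0.4929, -0.2338, 0.1367]
tool_rot: [0.335, 0.942, 0.0, -0.0]
force: [-0.8, 0.3, -0.8]
finger_gap: 0.273
gripper_force: 52.5
```

```bash
python3 - <<'E'
from h import *
s=manip.sense();T=Ro.from_quat(s["tool_rot"]).as_matrix();tc=np.array(s["tcp_pos"]);print(tc,T[:,2],np.degrees(np.arctan2(T[1,1],T[0,1])),s["force"])
d=np.array([.774,-.633]);n=np.array([.633,.774])
for k in("top","wrist"):
    D=snap(k);X=cloud(D);p=pts(X,tc[:2],.045,.054,.066)
    q=(p[:,:2]-[.526,-.2603]);q=np.c_[q@d,q@n,p[:,2]];q=q[q[:,0]<-.028];print(k,len(q))
    if len(q)>5:print(q.min(0),q.max(0),np.median(q[:,2]),rect(p))
    h=pts(X,(.526,-.2603),.016,.068,.078)
    if len(h)>5:print("head",rect(h))
E
```

```text
[ 0.49287617 -0.23379275  0.13673471] [-6.89162682e-04  5.32266202e-04 -9.99999621e-01] 50.82711630211735 [-0.81745981  0.33440555 -0.77656162]
top 0
wrist 1358
[-0.05301516 -0.02105593  0.05478986] [-0.04538544  0.01889534  0.065963  ] 0.06069180234616679 (array([ 503.9, -243.6]), array([40. , 50.6]), 50.6)
head (array([ 524.9, -259.9]), array([21.2, 22. ]), 49.7)
```

step_arm(moves=[0, 0.02, -0.013, -0.003, 0, 0, 0.045, -0.033, -0.003, 0, 0, 0.065, -0.05, -0.003, 0, 0, 0.085, -0.066, -0.003, 0, 0, 0.085, -0.066, -0.003, 0, 0, 0.085, -0.066, -0.003, 0])

```text
t: 13.38
tcp_pos: [0.5096, -0.2467, 0.1362]
tool_rot: [0.335, 0.942, 0.0, -0.001]
force: [-2.5, 1.8, -0.3]
finger_gap: 0.268
gripper_force: 52.8
```

```bash
cat > chk.py <<'E'
from h import *
s=manip.sense();T=Ro.from_quat(s["tool_rot"]).as_matrix();tc=np.array(s["tcp_pos"]);print(tc,np.degrees(np.arctan2(T[1,1],T[0,1])),s["force"])
d=np.array([.774,-.633]);n=np.array([.633,.774])
D=snap("wrist");X=cloud(D);cv2.imwrite("pics/wg%d.png"%(s["t"]*100),D["color"]);
h=pts(X,(.526,-.2603),.016,.068,.078);c=np.array(rect(h)[0])/1000;print("head",rect(h))
for lo,hi in((.055,.066),(.086,.097)):
    p=pts(X,np.array([.526,-.2603])-.02*d,.03,lo,hi);q=np.c_[(p[:,:2]-c)@d,(p[:,:2]-c)@n,p[:,2]];q=q[(q[:,0]<-.008)]
    print(len(q))
    if len(q)>5:print(np.percentile(q,1,axis=0),np.percentile(q,99,axis=0),np.median(q[:,2]))
E
python3 chk.py
```

```text
[ 0.50963334 -0.2467228   0.13615657] 50.83693354934196 [-2.47699092  1.78732257 -0.27357389]
head (array([ 529.6, -263.6]), array([18.2,  8.8]), 58.0)
1382
[-0.03651258 -0.01948121  0.0552866 ] [-0.02947532  0.01914586  0.0657426 ] 0.060158527323469366
3058
[-0.0374383  -0.02468515  0.08617802] [-0.01862706  0.0238541   0.0966871 ] 0.09368890225690933
```

step_arm(moves=[0, 0.004, -0.003, 0, 0, 0, 0.008, -0.006, 0, 0, 0, 0.008, -0.006, 0, 0])

```text
t: 13.8
tcp_pos: [0.51, -0.247, 0.1361]
tool_rot: [0.335, 0.942, 0.001, -0.003]
force: [-5.0, 4.1, 2.8]
finger_gap: 0.269
gripper_force: 53.0
```

step_arm(moves=[0, 0.008, -0.006, 0, 0, 0, 0.016, -0.012, 0, 0, 0, 0.016, -0.012, 0, 0])

```text
t: 14.18
tcp_pos: [0.5108, -0.2475, 0.1356]
tool_rot: [0.335, 0.942, 0.002, -0.007]
force: [-9.9, 6.4, 6.0]
finger_gap: 0.27
gripper_force: 53.4
```

It holds firm at about 12 N with the seat depth as computed, so it is home. I'll relax the push, lower onto the hub face, release and rise.

step_arm(moves=[0, -0.02, 0.015, -0.004, 0, 0, -0.02, 0.015, -0.007, 0, 0, -0.02, 0.015, -0.007, 0, 0.5, -0.02, 0.015, -0.007, 0, 0.5, -0.02, 0.015, -0.007, 0, 0.5, -0.02, 0.015, -0.007, 0, 0.5, -0.02, 0.015, 0.2, 0, 0.5, -0.02, 0.015, 0.5, 0, 0.5, -0.22, 0.2, 0.7, 0, 0.5, -0.22, 0.2, 0.7, 0, 0.5, -0.22, 0.2, 0.7, 0])

```text
t: 15.55
tcp_pos: [0.4713, -0.211, 0.2768]
tool_rot: [0.335, 0.942, -0.0, 0.001]
force: [0.2, -0.7, 0.3]
finger_gap: 0.497
gripper_force: 0.0
```

```bash
python3 chk.py; python3 - <<'E'
from h import *
import glob
f=sorted(glob.glob("pics/wg*.png"))[-1];print(f)
D=snap("wrist");X=cloud(D);np.savez("wh",X=X);c=D["color"]
cv2.imwrite("pics/wh.png",cv2.resize(c[130:400,160:480],None,fx=2,fy=2))
d=np.array([.774,-.633]);n=np.array([.633,.774])
h=pts(X,(.5255,-.2603),.013,.069,.076);print("head",rect(h),h[:,2].mean());c=np.array(rect(h)[0])/1000
b=pts(X,c-.02*d,.02,.089,.096);print("block",rect(b),(np.array(rect(b)[0])/1000-c)@np.c_[d,n],b[:,2].mean())
E
```

```text
[ 0.47127235 -0.21097433  0.27675831] 50.842575013948405 [ 0.19206443 -0.70274161  0.30496592]
head (array([ 528.7, -262.9]), array([20.6, 14.1]), 51.8)
695
[-0.03525974 -0.01998875  0.05541064] [-0.00842851  0.01956876  0.06505403] 0.05899082135443373
424
[-0.02937311 -0.01169632  0.08654474] [-0.01779544  0.01128053  0.09442119] 0.09272297565301157
pics/wg1555.png
head (array([ 528.7, -262.9]), array([20.5, 12.8]), 54.2) 0.0723873447992141
block (array([ 510.5, -248.5]), array([23. , 12.6]), 51.4) [-0.023202 -0.000375] 0.0926203275941931
```

View pics/wh.png

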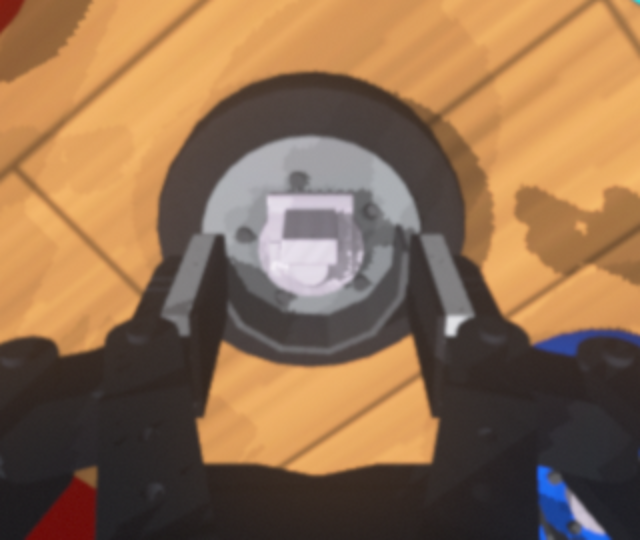

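The crop shows the clip flat on the hub face, with its block at (310,235) and the axle head just in front of it at (315,275). The fingers are clear. I'll do a quick check with the top camera, then hand in.

```bash
python3 - <<'E'
from h import *
X=cloud(snap("top"));d=np.array([.774,-.633]);n=np.array([.633,.774])
b=pts(X,np.array([.5263,-.2603])-.02*d,.025,.085,.1)
c=np.array(rect(b)[0])/1000; o=(c-[.5263,-.2604])@np.c_[d,n]; print(len(b),rect(b),o)
s=manip.sense();print(s["force"],s["t"])
if len(b)<5 or (abs(o-[-.02,0])<.003).all(): print(manip.sign_off())
E
```

```text
0 (array([0., 0.]), array([0., 0.]), 0.0) [-0.5721894 -0.1315983]
[ 0.03025619  1.20938418 -0.17838622] 15.7
the job is handed in; nothing more can be done
None
```

The job is handed in at 15.7 s. The small steel clip was squared and released in the stop corner, then snapped into the axle groove and left flat; it held firm under about 12 N, and the wrist camera put the seat within about 1.5 mm. The last top-camera check found no clip points (the arm was probably in the way), so the seating rests on the wrist view and that push. No verdict was returned.

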